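Lock the loose cap and show the sample jar to the bench camera

TASK

One of the three sample jars in the blue rack still has its push-and-turn cap standing up loose: with the jar in the rack, press the cap fully down against its spring and turn it clockwise (seen from above) until it stops, locked. Then lift that jar out of the rack and hold it up to the bench camera so that its label can be read: upright, a broad labelled side square to the lens, the label centred on the lens and about 10 cm away from it. Finish while still holding the jar there, steady in the air, without touching the camera and leaving everything else on the bench where it stands.

Things in the scene. Friction and masses are not known exactly. Their poses are not given: they have to be found in the camera images.
- jar: jar to be closed and shown: off-white oblong plastic jar, body 36 (x) x 56 (y) x 75 mm (z), 115 to 190 g; origin at the centre of its underside, z up. Its broad sides (facing +x and -x) carry the same white label with dark bars; show either. It stands in one of the rack's nests, in line with it, which stops it turning. Its grey cap is the one standing proud (7 mm higher than the other two)
- label (a point): centre of the jar between its two labels: on the jar's axis, 44 mm above its underside; each label lies 18 mm from it along the jar's x
- cap_top (a point): centre of the flat top of that jar's cap, on the jar's axis. Round grey cap 40 mm across, 26 mm high, a ridge 34 x 6 x 5 mm across its top along this point's x. Loose, this top is 116 mm above the jar's underside; locked, 109 mm. Grip it round its side, in any direction; fingertips kept higher than the jar's shoulder (75 mm above the underside) do not meet the jar when turning
- cap (a joint): how far the cap is pressed down, m: 0 standing loose (start), 0.009 fully down. A spring pushes up with 2 N at 0 and 6.5 N at 0.009. Keep it pressed to 0.007 or more, best fully, while turning; once turned home, lugs hold it at about 0.007 by themselves and the jar can be lifted by its cap
- cap_turn (a joint): how far the cap is turned clockwise seen from above, rad: starts between 0.15 and 0.55 (ridge roughly across the jar); 1.571 is the end stop, locked, ridge along the jar's broad side (its y). It turns easily (under 0.15 N m); unless pressed down, lugs block it at about 0.8
- rack: fixed dark blue rack, 64 (x) x 256 (y) x 30 mm; origin at the centre of its underside. Three nests in a row along its y, at y = -85, 0 and +85 mm, each 39 x 59 mm, 24 mm deep, floor 6 mm above the bench; the jars stand in them with 1.5 mm of play all round
- jar_b: another jar of the same kind in the rack, already locked (cap top 109 mm above its underside); leave it. Origin at the centre of its underside
- jar_c: the third jar of the same kind in the rack, already locked; leave it. Origin at the centre of its underside
- cam: fixed bench camera: foot plate 130 x 110 mm, column up to 247 mm, grey head, black lens, flat ring light 72 mm across from 149 to 221 mm high. Origin on the bench under the front of the lens; it looks along its -x, roughly towards the robot's side of the bench. All of it lies 0 to 163 mm behind the lens front, along its +x
- lens (a point): centre of the lens's front glass, 185 mm above the bench; the camera looks level along this point's -x axis. The label should be 100 mm in front of it, that is, the jar's axis 118 mm in front of it, on the lens axis
- tube: capped tube standing on the bench, 34 mm across, 114 mm high; leave it. Origin at the centre of its underside
- tipbox: pipette tip box, 82 x 122 x 64 mm; leave it. Origin at the centre of its underside
- plate: flat 96-well plate, 85 x 127 x 15 mm; leave it. Origin at the centre of its underside
- tube_rack: small blue rack with six microtubes, 75 x 160 x 52 mm; leave it. Origin at the centre of its underside
- timer: small flat bench timer, 55 x 75 x 26 mm; leave it. Origin at the centre of its underside
Not all that is in view belongs to the job. What is shaped like the jar but orange or pink is not meant.

How it is judged:
By the outcome, as a careful person would: the job done as asked, in the order asked, and still so for the second after the job is handed in, while the arm keeps its last pose, push and grip.
It also fails if it takes over 38 s, if anything falls off the work surface, if the arm or the gripper's body presses on something with over 40 N, if the wrist force passes 120 N, or if a joint passes its speed limit or range.

ROBOT

A 7-joint arm with a two-finger parallel gripper is mounted at the origin on the work surface. World frame = base frame: x ahead of the robot, y to its left, z up, the work surface at z = 0. Lengths are in m, angles in rad, forces in N, time in s.
With the tool pointing down it reaches from about 0.4 to 0.9 m from the base axis. Payload 5.5 kg.
Tool frame: the origin (TCP) lies on the centre line of the jaws, within the pads' length; the fingertips stand 22 mm ahead of it and the grasp point (between the pads) lies 3 mm ahead of it (finger_overhang is the distance from the TCP to the fingertips, in m); z points along the fingers, y is the line along which they close (so a half turn about z gives the same grasp; the last joint's range is limited). The gripper opens to 85 mm and grips with 20 to 120 N. Pads are 22 mm wide; open, the fingers measure 114 mm over their backs; the gripper's body (76 mm by 85 mm) begins 54 mm behind the grasp point. The pads swing forward as they close: fully open they stand 13 mm farther back than shut.
Start: joints at [-1.041, 0.501, -0.427, 1.55, 0.221, 1.138, -0.21], TCP at [0.171, 0.627, 0.253] pointing down, gripper open.
Joint ranges: [-2.88, 2.88], [-0.31, 2.03], [-1.54, 1.56], [0.2, 2.42], [-1.41, 4.55], [0.19, 2.02], [-2.57, 2.57]. Speed limits (rad/s): [2.57, 2.57, 3.14, 3.14, 3.14, 3.14, 3.14].

INTERFACE

Orientations are given as [roll, pitch, yaw] about the fixed x, y, z axes, in that order (R = Rz(yaw) Ry(pitch) Rx(roll)).
In Python, from station import get_state, capture, hand_in, finger_overhang gives the robot as it stands. The module is installed in compiled form; this text tells all that it offers.
- The arm moves only by the tool arm_command, never from a script. Its argument "moves" is a list of rows, each an object with "claw": the gripper's target within -1 to 1 (fully open at 1, half-way at 0, shut at -1); "slide": the shift along the tool's x, y, z scaled (see below), a list of three; "rotation": the turn, a rotation vector about the tool's x, y, z scaled (see below), a list of three. A call has 1 to 8 rows; each row shifts and turns the commanded pose from where the row before left it, along the tool's axes as they then stand; what a row does not reach is not made up. The controller multiplies each number of a shift by 0.25 m and each number of a turn by 90 degrees. A row lasts 1/8 s, in which the tool goes at most 62.5 mm and 10.7 degrees, less where a joint would pass 70% of its speed; a pose out of reach is approached as far as the arm can. A call with a number of a shift or a turn outside -1 to 1 is refused whole. A call with a gripper value outside its range is refused whole. The fingers move at their own pace and stop on an object; "newtons" is the grip in N (left out, the last holds). Time passes only in rows, so rows that do not move let the fingers close. It gives the time, the measured TCP pose, the force, the opening and the grip force at its end, in the units of the state.
- get_state(): the state, without advancing time (a new reading comes with each control period).
- capture(name): name is "scene" or "top"; returns a dict with "image" (480x640x3 uint8, red, green, blue), "range_z" (480x640 float32, m along the optical axis (not along the pixel's ray), 0 where there is no reading), "camera_matrix" (3x3 intrinsics, pixels), "view" (4x4, takes a point from world to camera coordinates). Camera axes: x right, y up, looking along -z (the intrinsics and any distortion apply to the point x, -y, -z); pixel columns grow to the right and rows downward; lengths in m; the calibration is good to about 2 mm. A picture is of the moment at which its call begins.
- hand_in(): hands the job in; it is judged then, once.
The state is a dict: "clock": time; "joints": joint angles; "joint_vel": joint speeds; "joint_torque": joint torques, N m; "eef_pos": TCP position; "ee_rot": TCP orientation; "ft_force": force on the tool from outside, world axes, zero at the start; "ft_torque": the same for the moment, N m; "opening": opening from 0.0 (shut) to 1.0 (fully open); "grip_force": force on a finger pad.
Only numpy, scipy, OpenCV 4.12 (cv2) and the standard library are available. Lean on these libraries where they do the work, as an engineer would, in place of code of your own. Each camera call takes 0.05 s, during which the arm holds its last target. There are 200 camera calls.

## Working session

There is one attempt and no reset: what is moved stays moved. The work goes in short steps, Python scripts to look and compute and a tool call to move; the robot and the scene stay as the last step left them, time stands still between calls to the robot, and variables do not carry over. Pictures are saved under pics/ and viewed, at most 10 in all, crops included, and the job is handed in when it is done.

Besides the shell and the picture viewer there is one more tool, called after "Request:" as name([rows], argument=value, ...), one row to a line, values as JSON. arm_command: Moves the arm, as the interface text tells. Shifts and turns lie within -1 to 1; 1 stands for 0.25 m of shift or 90 degrees of turn. Its arguments: {"type":"object","properties":{"moves":{"type":"array"},"newtons":{"type":"number"}},"required":["moves"]}

```bash
mkdir -p pics; cat > h.py <<'E'
import numpy as np, cv2
from station import get_state, capture
def cloud(c):
    K=c["camera_matrix"];z=c["range_z"];v,u=np.indices(z.shape)
    x=(u-K[0,2])/K[0,0]*z;y=(v-K[1,2])/K[1,1]*z
    P=np.stack([x,-y,-z,np.ones_like(z)],-1)@np.linalg.inv(c["view"]).T
    P=P[...,:3];P[z==0]=np.nan
    return P
def save(c,n): cv2.imwrite(f"pics/{n}.png",c["image"][...,::-1])
E
python3 - <<'E'
from h import *
for n in("scene","top"):
    c=capture(n);save(c,n+"0");np.savez(f"{n}0.npz",**c)
    print(n,c["camera_matrix"].tolist(),np.linalg.inv(c["view"])[:3].round(3).tolist())
s=get_state();print(s)
E
```

```text
scene [[564.0326897707338, 0.0, 320.5994832957006], [0.0, 564.0326897707338, 233.83873472807772], [0.0, 0.0, 1.0]] [[-0.624, -0.635, 0.456, 1.097], [0.782, -0.498, 0.376, 0.454], [-0.012, 0.591, 0.806, 1.121]]
top [[499.91880696579267, 0.0, 322.66295063800897], [0.0, 499.91880696579267, 238.78813801493408], [0.0, 0.0, 1.0]] [[0.009, 0.996, -0.089, 0.423], [-1.0, 0.011, 0.022, 0.008], [0.022, 0.088, 0.996, 1.518]]
{'clock': 0.1, 'joints': array([-1.04081816,  0.50176291, -0.42680446,  1.55133124,  0.22081032,
        1.13826563, -0.21031203]), 'joint_vel': array([-2.36030226e-03, -1.16708469e-03,  5.07281280e-05, -2.25690594e-03,
        5.39464624e-04, -7.22320444e-04, -1.34926467e-03]), 'joint_torque': array([-9.93334892e-03, -5.70818782e+01, -5.83854362e+00, -2.81752449e+01,
        1.03537345e-02,  5.67146810e-03, -7.78687674e-07]), 'eef_pos': array([0.17124806, 0.6264476 , 0.25236313]), 'ee_rot': array([-3.13988034e+00, -6.16529509e-05,  2.87484957e+00]), 'ft_force': array([-0.6104787 ,  0.61514791, -0.20206256]), 'ft_torque': array([ 0.06256891, -0.00223066,  0.04822698]), 'grip_force': 0.0, 'opening': 0.9998971225446074}
```

View pics/scene0.png

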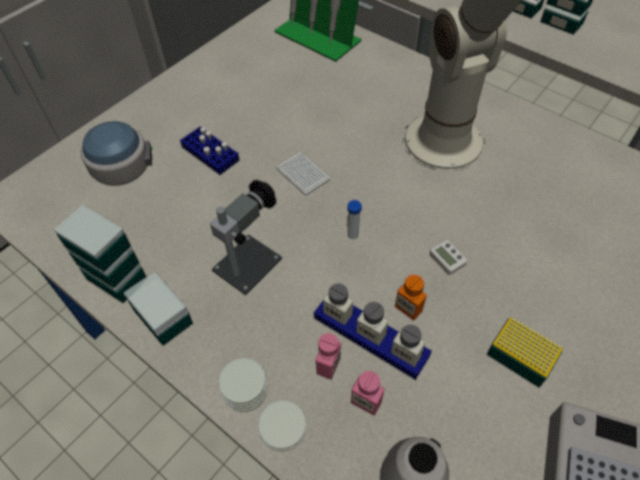

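View pics/top0.png

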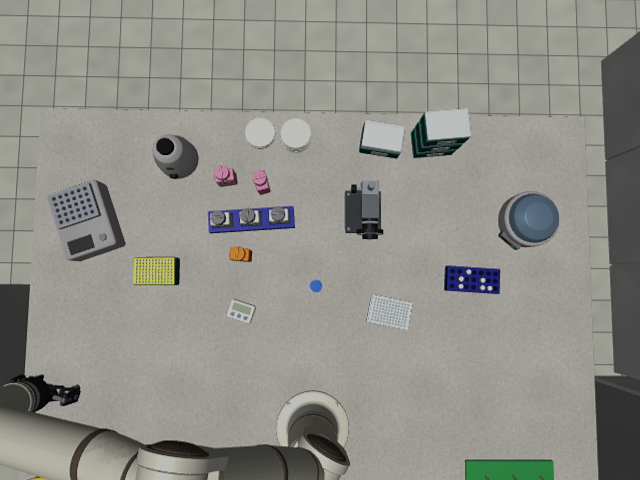

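The top view shows the rack at about (251,218) with caps at (220,217), (248,216) and (278,215). The bench camera is at (365,210) with its lens facing down-image, towards the robot. The orange and pink decoys stand around the rack.

```bash
python3 - <<'E'
from h import *
D={n:dict(np.load(n+"0.npz")) for n in("scene","top")}
for n in D: D[n]["P"]=cloud(D[n])
t=D["top"];P=t["P"];im=t["image"].astype(int)
def box(P,u0,u1,v0,v1): 
    return P[v0:v1,u0:u1].reshape(-1,3)
# rack
hsv=cv2.cvtColor(t["image"],cv2.COLOR_RGB2HSV)
m=np.zeros(P.shape[:2],bool);m[200:240,200:302]=True
m&=(hsv[...,0]>105)&(hsv[...,0]<135)&(hsv[...,1]>120)&(P[...,2]>.015)&(P[...,2]<.045)
q=P[m];r=cv2.minAreaRect(q[:,:2].astype(np.float32));print("rack top",r,np.median(q[:,2]),len(q))
for n in D:
    P=D[n]["P"]
    s=(abs(P[...,0]-r[0][0])<.06)&(abs(P[...,1]-r[0][1])<.15)&(P[...,2]>.107)&(P[...,2]<.135)
    k,l,st,ce=cv2.connectedComponentsWithStats(s.astype(np.uint8))
    for i in range(1,k):
        if st[i,4]>15:
            q=P[l==i];print(n,ce[i].round(1),st[i,4],"c",q.mean(0).round(4),"zp",np.percentile(q[:,2],[5,25,50,75,95]).round(4),"mid",((q.max(0)+q.min(0))/2).round(4),np.ptp(q,0).round(3))
    # camera
    s=(P[...,2]>.14)&(P[...,2]<.3)&(abs(P[...,0]-.55)<.2)&(abs(P[...,1]+.13)<.13)
    q=P[s];print(n,"cam",len(q),q.min(0),q.max(0))
    s2=s&(P[...,0]<q[:,0].min()+.03);q=P[s2];print("front",q.min(0),q.max(0),q.mean(0),len(q))
# zoomed crops
s=D["scene"]["image"][...,::-1]
a=cv2.resize(s[265:375,305:440],None,fx=4,fy=4,interpolation=2)[:440,:540]
b=cv2.resize(s[170:300,200:290],None,fx=3,fy=3,interpolation=2)[:440]
b2=cv2.resize(t["image"][...,::-1][170:250,200:390],(760,320))[:160*1]
o=np.zeros((440,800,3),np.uint8);o[:,:540]=a;o[:390,540:800]=b[:,:260];cv2.imwrite("pics/crop1.png",o)
cv2.imwrite("pics/crop2.png",cv2.resize(t["image"][...,::-1][172:245,200:390],None,fx=4.2,fy=4.2,interpolation=2))
E
```

```text
rack top ((0.6124541163444519, 0.1912423074245453), (0.06237512454390526, 0.25476551055908203), 4.238498210906982) 0.02901656495897309 777
scene [337.8 291.9] 296 c [0.6227 0.1058 0.1165] zp [0.1102 0.1149 0.1163 0.1183 0.1222] mid [0.6202 0.1047 0.1161] [0.042 0.04  0.018]
scene [373.4 311.7] 355 c [0.6176 0.1911 0.122 ] zp [0.1094 0.1208 0.123  0.1252 0.1291] mid [0.6155 0.1894 0.1197] [0.042 0.04  0.025]
scene [410.3 333.9] 334 c [0.6102 0.2743 0.1166] zp [0.1103 0.1147 0.1167 0.1185 0.1224] mid [0.6081 0.2734 0.1156] [0.041 0.04  0.017]
scene cam 2199 [ 0.54205859 -0.18593004  0.14147693] [ 0.70148593 -0.09603907  0.25295877]
front [ 0.54205859 -0.18593004  0.15282506] [ 0.57196413 -0.11130754  0.22407092] [ 0.56449769 -0.13914861  0.20265459] 399
top [277.2 212.8] 158 c [0.6196 0.1071 0.1148] zp [0.1091 0.1125 0.1147 0.117  0.1207] mid [0.6201 0.1064 0.1158] [0.04  0.037 0.017]
top [247.1 214.6] 171 c [0.6126 0.1907 0.1217] zp [0.1139 0.1195 0.1218 0.1245 0.1273] mid [0.6129 0.1918 0.1196] [0.039 0.04  0.024]
top [217.  216.6] 160 c [0.6069 0.276  0.1147] zp [0.1098 0.1119 0.1143 0.1174 0.1204] mid [0.6074 0.277  0.1178] [0.038 0.04  0.018]
top cam 1162 [ 0.54389221 -0.17890259  0.15739548] [ 0.69940025 -0.09493413  0.25238823]
front [ 0.54389221 -0.17890259  0.17564481] [ 0.57387328 -0.11007802  0.22647005] [ 0.55831809 -0.14320229  0.20490416] 255
```

View pics/crop1.png

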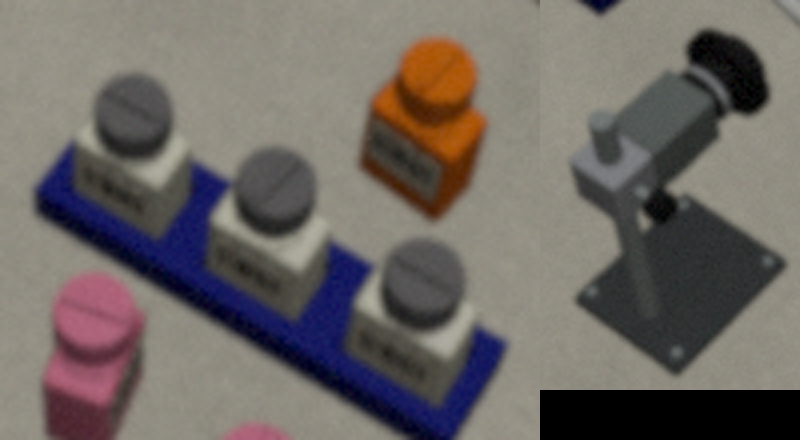

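View pics/crop2.png

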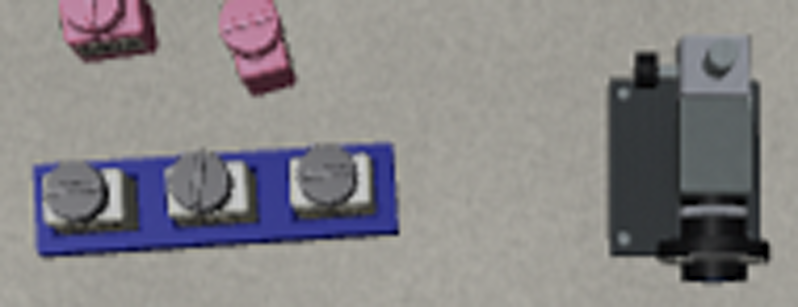

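The middle jar's cap is proud: its median z is 0.122, against 0.1165 and 0.115 for the other two, and its ridge lies across the jar. Next I need the bench camera's heading and lens position.

```bash
python3 - <<'E'
from h import *
for n in("scene","top"):
    t=dict(np.load(n+"0.npz"));P=cloud(t);g=t["image"].max(-1)
    near=(abs(P[...,0]-.62)<.16)&(abs(P[...,1]+.13)<.13)
    m=near&(P[...,2]<.025)&(g<85)
    m=cv2.morphologyEx(m.astype(np.uint8),cv2.MORPH_OPEN,np.ones((3,3)))
    k,l,st,ce=cv2.connectedComponentsWithStats(m);i=1+st[1:,4].argmax();q=P[l==i]
    print(n,"plate",cv2.minAreaRect(q[:,:2].astype(np.float32)),q[:,2].mean(),len(q),q.min(0),q.max(0))
    # head box (grey, between)
    m=near&(P[...,2]>.15)&(P[...,2]<.26)
    q=P[m];h=q[(q[:,0]>.60)];print("head",cv2.minAreaRect(h[:,:2].astype(np.float32)))
    for x0 in np.arange(.54,.70,.01):
        a=q[(q[:,0]>=x0)&(q[:,0]<x0+.01)]
        if len(a)>5:print(round(x0,3),len(a),a[:,1].min().round(4),a[:,1].max().round(4),((a[:,1].min()+a[:,1].max())/2).round(4),a[:,2].min().round(3),a[:,2].max().round(3))
E
```

```text
scene plate ((0.6442779898643494, -0.14823535084724426), (0.13031530380249023, 0.11235861480236053), 0.2603989243507385) 0.013434179239064268 1903 [ 0.57904095 -0.20449319  0.00260804] [ 0.70947173 -0.09182695  0.02368979]
head ((0.6502973437309265, -0.1342918574810028), (0.10201600939035416, 0.07453148066997528), 2.1840364933013916)
0.54 28 -0.1595 -0.1271 -0.1433 0.191 0.212
0.55 52 -0.1729 -0.1123 -0.1426 0.178 0.224
0.56 287 -0.1859 -0.1113 -0.1486 0.153 0.224
0.57 100 -0.1775 -0.1166 -0.147 0.163 0.213
0.58 83 -0.1715 -0.1247 -0.1481 0.174 0.213
0.59 71 -0.1674 -0.1253 -0.1464 0.166 0.211
0.6 124 -0.171 -0.1241 -0.1476 0.166 0.214
0.61 124 -0.1695 -0.1233 -0.1464 0.165 0.213
0.62 124 -0.1724 -0.1229 -0.1477 0.164 0.214
0.63 137 -0.1707 -0.1224 -0.1466 0.167 0.213
0.64 126 -0.17 -0.1239 -0.147 0.165 0.214
0.65 134 -0.1681 -0.1231 -0.1456 0.166 0.214
0.66 93 -0.1565 -0.0993 -0.1279 0.171 0.215
0.67 159 -0.165 -0.0961 -0.1306 0.169 0.253
0.68 275 -0.1704 -0.096 -0.1332 0.168 0.253
0.69 234 -0.1688 -0.0975 -0.1331 0.166 0.227
top plate ((0.6441596150398254, -0.11493216454982758), (0
[... 275 characters left out ...]
54 46 -0.1662 -0.1252 -0.1457 0.176 0.207
0.55 101 -0.1789 -0.1107 -0.1448 0.176 0.226
0.56 93 -0.1788 -0.1101 -0.1445 0.18 0.223
0.57 48 -0.1659 -0.1253 -0.1456 0.182 0.207
0.58 66 -0.1667 -0.1225 -0.1446 0.183 0.212
0.59 67 -0.1664 -0.1235 -0.1449 0.171 0.209
0.6 73 -0.1667 -0.1221 -0.1444 0.157 0.212
0.61 66 -0.1669 -0.1223 -0.1446 0.164 0.214
0.62 71 -0.1666 -0.1222 -0.1444 0.163 0.214
0.63 71 -0.1666 -0.1221 -0.1443 0.165 0.212
0.64 72 -0.1665 -0.1221 -0.1443 0.163 0.213
0.65 65 -0.1666 -0.1218 -0.1442 0.168 0.213
0.66 69 -0.1672 -0.0962 -0.1317 0.179 0.213
0.67 118 -0.1675 -0.0949 -0.1312 0.18 0.252
0.68 82 -0.1672 -0.0954 -0.1313 0.183 0.252
0.69 54 -0.1671 -0.0958 -0.1315 0.181 0.211
```

Request:
arm_command([
  {"claw":0.4,"slide":[0,0,0],"rotation":[0,0,0]},
], newtons=60)

```text
clock: 0.22
eef_pos: [0.1713, 0.6267, 0.2527]
ee_rot: [-3.141, -0.0, 2.875]
ft_force: [0.9, -0.2, 0.2]
opening: 0.818
grip_force: 0.0
```

```bash
cat > plan.py <<'E'
import sys,json
from h import *
from scipy.spatial.transform import Rotation as R
def plan(p,yaw,n,claw):
    s=get_state();a=R.from_euler("xyz",s["ee_rot"]);b=R.from_euler("xyz",[np.pi,0,yaw])
    d=(a.inv()*b).as_rotvec()/n;step=(np.array(p)-s["eef_pos"])/n
    rows=[]
    for i in range(n):
        rows.append({"claw":claw,"slide":(a.inv().apply(step)/.25).round(3).tolist(),"rotation":(d/(np.pi/2)).round(4).tolist()});a=a*R.from_rotvec(d)
    print(s["eef_pos"].round(4),s["ee_rot"].round(3),s["joints"].round(2));
    for i in range(0,n,8):print(json.dumps(rows[i:i+8]))
if __name__=="__main__":
    x=list(map(float,sys.argv[1:]));plan(x[:3],x[3],int(x[4]),x[5])
E
python3 plan.py .6135 .191 .2 1.87 16 0.4
```

```text
[0.1713 0.6267 0.2527] [-3.141 -0.     2.875] [-1.04  0.5  -0.43  1.55  0.22  1.14 -0.21]
[{"claw": 0.4, "slide": [-0.135, -0.076, 0.013], "rotation": [-0.0, 0.0, 0.04]}, {"claw": 0.4, "slide": [-0.14, -0.067, 0.013], "rotation": [-0.0, 0.0, 0.04]}, {"claw": 0.4, "slide": [-0.144, -0.058, 0.013], "rotation": [-0.0, 0.0, 0.04]}, {"claw": 0.4, "slide": [-0.147, -0.049, 0.013], "rotation": [-0.0, 0.0, 0.04]}, {"claw": 0.4, "slide": [-0.15, -0.04, 0.013], "rotation": [-0.0, 0.0, 0.04]}, {"claw": 0.4, "slide": [-0.152, -0.03, 0.013], "rotation": [-0.0, 0.0, 0.04]}, {"claw": 0.4, "slide": [-0.154, -0.021, 0.013], "rotation": [-0.0, 0.0, 0.04]}, {"claw": 0.4, "slide": [-0.155, -0.011, 0.013], "rotation": [-0.0, 0.0, 0.04]}]
[{"claw": 0.4, "slide": [-0.155, -0.001, 0.013], "rotation": [-0.0, 0.0, 0.04]}, {"claw": 0.4, "slide": [-0.155, 0.008, 0.013], "rotation": [-0.0, 0.0, 0.04]}, {"claw": 0.4, "slide": [-0.154, 0.018, 0.013], "rotation": [-0.0, 0.0, 0.04]}, {"claw": 0.4, "slide": [-0.153, 0.028, 0.013], "rotation": [-0.0, 0.0, 0.04]}, {"claw": 0.4, "slide": [-0.151, 0.037, 0.013], "rotation": [-0.0, 0.0, 0.04]}, {"claw": 0.4, "slide": [-0.148, 0.047, 0.013], "rotation": [-0.0, 0.0, 0.04]}, {"claw": 0.4, "slide": [-0.145, 0.056, 0.013], "rotation": [-0.0, 0.0, 0.04]}, {"claw": 0.4, "slide": [-0.141, 0.065, 0.013], "rotation": [-0.0, 0.0, 0.04]}]
```

Request:
arm_command([
  {"claw":0.4,"slide":[-0.135,-0.075,0],"rotation":[0,0,0.04]},
  {"claw":0.4,"slide":[-0.14,-0.065,0],"rotation":[0,0,0.04]},
  {"claw":0.4,"slide":[-0.145,-0.06,0],"rotation":[0,0,0.04]},
  {"claw":0.4,"slide":[-0.145,-0.05,0],"rotation":[0,0,0.04]},
  {"claw":0.4,"slide":[-0.15,-0.04,0],"rotation":[0,0,0.04]},
  {"claw":0.4,"slide":[-0.15,-0.03,0],"rotation":[0,0,0.04]},
  {"claw":0.4,"slide":[-0.155,-0.02,0],"rotation":[0,0,0.04]},
  {"claw":0.4,"slide":[-0.155,-0.01,0],"rotation":[0,0,0.04]},
])

```text
clock: 1.23
eef_pos: [0.3931, 0.4089, 0.2533]
ee_rot: [-3.142, -0.0, 2.37]
ft_force: [0.9, 0.4, 0.2]
opening: 0.699
grip_force: 0.0
```

Request:
arm_command([
  {"claw":0.4,"slide":[-0.155,0,0.01],"rotation":[0,0,0.04]},
  {"claw":0.4,"slide":[-0.155,0.01,0.01],"rotation":[0,0,0.04]},
  {"claw":0.4,"slide":[-0.155,0.02,0.01],"rotation":[0,0,0.04]},
  {"claw":0.4,"slide":[-0.155,0.03,0.01],"rotation":[0,0,0.04]},
  {"claw":0.4,"slide":[-0.15,0.035,0.01],"rotation":[0,0,0.04]},
  {"claw":0.4,"slide":[-0.15,0.045,0.01],"rotation":[0,0,0.04]},
  {"claw":0.4,"slide":[-0.145,0.055,0.01],"rotation":[0,0,0.04]},
  {"claw":0.4,"slide":[-0.14,0.065,0.01],"rotation":[0,0,0.04]},
])

```text
clock: 2.22
eef_pos: [0.6149, 0.1911, 0.2331]
ee_rot: [-3.141, -0.0, 1.868]
ft_force: [0.6, 1.0, -0.3]
opening: 0.698
grip_force: 0.0
```

```bash
python3 plan.py .6135 .191 .11 1.87 8 0.4; python3 -c "
from h import *
c=capture('top');cv2.imwrite('pics/t1.png',cv2.resize(c['image'][172:260,190:310,::-1],None,fx=5,fy=5,interpolation=2))"
```

```text
[0.6149 0.1911 0.2331] [-3.141 -0.     1.868] [-0.32  0.47 -0.04  1.6   0.02  1.07 -0.06]
[{"claw": 0.4, "slide": [0.0, -0.001, 0.062], "rotation": [-0.0, -0.0, -0.0002]}, {"claw": 0.4, "slide": [0.0, -0.001, 0.062], "rotation": [-0.0, -0.0, -0.0002]}, {"claw": 0.4, "slide": [0.0, -0.001, 0.062], "rotation": [-0.0, -0.0, -0.0002]}, {"claw": 0.4, "slide": [0.0, -0.001, 0.062], "rotation": [-0.0, -0.0, -0.0002]}, {"claw": 0.4, "slide": [0.0, -0.001, 0.062], "rotation": [-0.0, -0.0, -0.0002]}, {"claw": 0.4, "slide": [0.0, -0.001, 0.062], "rotation": [-0.0, -0.0, -0.0002]}, {"claw": 0.4, "slide": [0.0, -0.001, 0.062], "rotation": [-0.0, -0.0, -0.0002]}, {"claw": 0.4, "slide": [0.0, -0.001, 0.062], "rotation": [-0.0, -0.0, -0.0002]}]
```

Request:
arm_command([
  {"claw":0.4,"slide":[0,0,0.08],"rotation":[0,0,0]},
  {"claw":0.4,"slide":[0,0,0.08],"rotation":[0,0,0]},
  {"claw":0.4,"slide":[0,0,0.08],"rotation":[0,0,0]},
  {"claw":0.4,"slide":[0,0,0.08],"rotation":[0,0,0]},
  {"claw":0.4,"slide":[0,0,0.08],"rotation":[0,0,0]},
  {"claw":0.4,"slide":[0,0,0.05],"rotation":[0,0,0]},
  {"claw":0.4,"slide":[0,0,0.04],"rotation":[0,0,0]},
  {"claw":0.4,"slide":[0,0,0],"rotation":[0,0,0]},
])

```text
clock: 3.28
eef_pos: [0.6139, 0.1918, 0.11]
ee_rot: [-3.14, 0.0, 1.87]
ft_force: [0.4, -0.5, 0.3]
opening: 0.698
grip_force: 0.0
```

```bash
python3 -c "
from h import *
print(get_state())
c=capture('scene');cv2.imwrite('pics/s1.png',cv2.resize(c['image'][230:380,290:450,::-1],None,fx=4,fy=4,interpolation=2))"
```

```text
{'clock': 3.275, 'joints': array([-0.31827305,  0.61415533, -0.03621706,  1.68285338,  0.02784302,
        0.84633699, -0.06761493]), 'joint_vel': array([ 0.00126514, -0.01866466, -0.00215995, -0.01357197,  0.00072773,
        0.01021038,  0.0011747 ]), 'joint_torque': array([-2.48595024e-02, -6.01748443e+01,  7.64479992e-04, -2.35582691e+01,
        1.41615467e-02, -1.10920966e-01, -3.35721743e-03]), 'eef_pos': array([0.61387101, 0.19181867, 0.10999558]), 'ee_rot': array([-3.14034180e+00,  4.30873545e-05,  1.86953874e+00]), 'ft_force': array([ 0.3735182 , -0.48727773,  0.25558916]), 'ft_torque': array([-0.0284993 ,  0.01465551,  0.04977932]), 'grip_force': 0.0, 'opening': 0.6980851743278953}
```

View pics/s1.png

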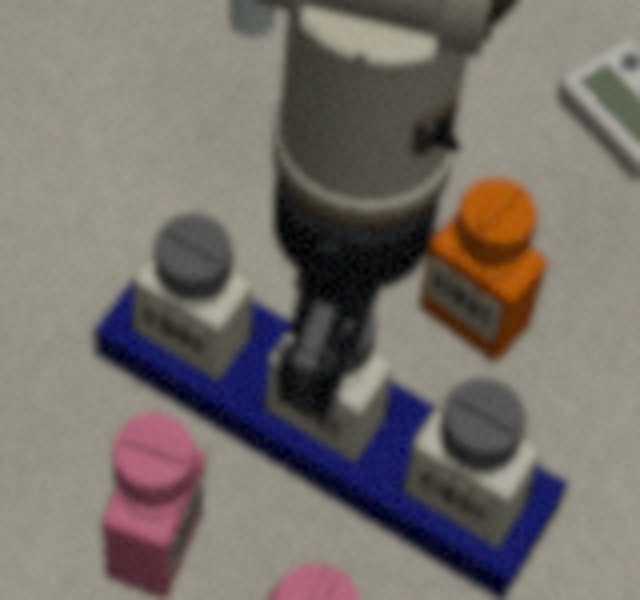

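The view shows the fingers astride the middle cap at about (325,350), with the neighbours clear. Closing now.

Request:
arm_command([
  {"claw":-1,"slide":[0,0,0],"rotation":[0,0,0]},
  {"claw":-1,"slide":[0,0,0],"rotation":[0,0,0]},
  {"claw":-1,"slide":[0,0,0],"rotation":[0,0,0]},
  {"claw":-1,"slide":[0,0,0],"rotation":[0,0,0]},
], newtons=60)

```text
clock: 3.82
eef_pos: [0.6146, 0.1921, 0.1113]
ee_rot: [3.141, -0.0, 1.87]
ft_force: [-0.6, -0.0, 3.2]
opening: 0.452
grip_force: 60.0
```

Request:
arm_command([
  {"claw":-1,"slide":[0,0,0.012],"rotation":[0,0,0]},
  {"claw":-1,"slide":[0,0,0.012],"rotation":[0,0,0]},
  {"claw":-1,"slide":[0,0,0.01],"rotation":[0,0,0]},
  {"claw":-1,"slide":[0,0,0],"rotation":[0,0,0]},
])

```text
clock: 4.32
eef_pos: [0.6146, 0.1922, 0.1028]
ee_rot: [3.141, -0.0, 1.87]
ft_force: [-1.5, -0.3, 8.1]
opening: 0.453
grip_force: 60.6
```

Request:
arm_command([
  {"claw":-1,"slide":[0,0,0.006],"rotation":[0,0,0]},
  {"claw":-1,"slide":[0,0,0],"rotation":[0,0,0]},
])

```text
clock: 4.58
eef_pos: [0.6148, 0.1922, 0.1027]
ee_rot: [3.14, -0.0, 1.869]
ft_force: [-4.1, -0.5, 15.1]
opening: 0.451
grip_force: 61.2
```

Fully down: the force rises without motion. Now turning clockwise.

Request:
arm_command([
  {"claw":-1,"slide":[0,0,0],"rotation":[0,0,0.08]},
  {"claw":-1,"slide":[0,0,0],"rotation":[0,0,0.08]},
  {"claw":-1,"slide":[0,0,0],"rotation":[0,0,0.08]},
  {"claw":-1,"slide":[0,0,0],"rotation":[0,0,0.08]},
  {"claw":-1,"slide":[0,0,0],"rotation":[0,0,0.08]},
  {"claw":-1,"slide":[0,0,0],"rotation":[0,0,0.08]},
  {"claw":-1,"slide":[0,0,0],"rotation":[0,0,0.08]},
  {"claw":-1,"slide":[0,0,0],"rotation":[0,0,0]},
])

```text
clock: 5.58
eef_pos: [0.6158, 0.1918, 0.1027]
ee_rot: [3.139, -0.002, 0.988]
ft_force: [-2.3, -1.8, 12.2]
opening: 0.452
grip_force: 60.9
```

```bash
python3 -c "
from h import *
s=get_state();print(s['ft_force'],s['ft_torque'],s['ee_rot'],s['joints'])"
```

```text
[-2.29419171 -1.79480657 12.15385932] [-0.42925587  0.4150062  -0.06966637] [ 3.13903583e+00 -1.80768444e-03  9.88252358e-01] [-0.47502719  0.63012774  0.18072728  1.69102002 -0.14274113  0.83032333
 -0.81466425]
```

Request:
arm_command([
  {"claw":-1,"slide":[0,0,0],"rotation":[0,0,0.04]},
  {"claw":-1,"slide":[0,0,0],"rotation":[0,0,0.04]},
  {"claw":-1,"slide":[0,0,0],"rotation":[0,0,0.04]},
  {"claw":-1,"slide":[0,0,0],"rotation":[0,0,0]},
])

```text
clock: 6.08
eef_pos: [0.6159, 0.1915, 0.1026]
ee_rot: [3.139, -0.002, 0.8]
ft_force: [-1.8, -1.7, 13.5]
opening: 0.454
grip_force: 60.9
```

```bash
python3 -c "
from h import *
s=get_state();print(s['ft_force'],s['ft_torque'],s['ee_rot'],s['joints'])"
```

```text
[-1.80804329 -1.71828188 13.48869211] [-6.06004799e-01  2.81575200e-01  5.77059859e-04] [ 3.13927537e+00 -2.19493928e-03  8.00274653e-01] [-0.50780105  0.63405606  0.22683699  1.69231169 -0.17967366  0.83260595
 -0.97325484]
```

Request:
arm_command([
  {"claw":-1,"slide":[0,0,0],"rotation":[0,0,0.04]},
  {"claw":-1,"slide":[0,0,0],"rotation":[0,0,0.04]},
  {"claw":-1,"slide":[0,0,0],"rotation":[0,0,0]},
])

```text
clock: 6.45
eef_pos: [0.6159, 0.1913, 0.1026]
ee_rot: [3.139, -0.002, 0.675]
ft_force: [-1.8, -0.9, 14.1]
opening: 0.451
grip_force: 60.8
```

```bash
python3 -c "
from h import *
s=get_state();print(s['ft_force'],s['ft_torque'],s['ee_rot'],s['joints'])"
```

```text
[-1.78228703 -0.9153588  14.13899083] [-0.663381    0.23814453  0.00963785] [ 3.13938234e+00 -2.35713512e-03  6.74505041e-01] [-0.52982061  0.63722759  0.25789896  1.69322792 -0.20452006  0.83461732
 -1.07927129]
```

Request:
arm_command([
  {"claw":-1,"slide":[0,0,0],"rotation":[0,0,0.04]},
  {"claw":-1,"slide":[0,0,0],"rotation":[0,0,0.04]},
  {"claw":-1,"slide":[0,0,0],"rotation":[0,0,0]},
])

```text
clock: 6.82
eef_pos: [0.6159, 0.1911, 0.1026]
ee_rot: [3.14, -0.003, 0.549]
ft_force: [-1.7, -1.8, 12.3]
opening: 0.453
grip_force: 60.8
```

```bash
python3 -c "
from h import *
s=get_state();print(s['ft_force'],s['ft_torque'],s['ee_rot'],s['joints'])"
```

```text
[-1.69347133 -1.84865658 12.31868815] [-0.80910883  0.27036414 -0.00468419] [ 3.13950835e+00 -2.50672145e-03  5.48735735e-01] [-0.55174599  0.64077627  0.2889754   1.69411344 -0.22944747  0.83713415
 -1.1852184 ]
```

Request:
arm_command([
  {"claw":-1,"slide":[0,0,0],"rotation":[0,0,0.04]},
  {"claw":-1,"slide":[0,0,0],"rotation":[0,0,0.04]},
  {"claw":-1,"slide":[0,0,0],"rotation":[0,0,0]},
])

```text
clock: 7.2
eef_pos: [0.6161, 0.1914, 0.1026]
ee_rot: [3.14, -0.003, 0.424]
ft_force: [-0.5, -3.0, 13.7]
opening: 0.453
grip_force: 60.8
```

```bash
python3 -c "
from h import *
s=get_state();print(s['ft_force'],s['ft_torque'],s['ee_rot'],s['joints'])"
```

```text
[-0.47210313 -2.9925677  13.70444622] [-0.63588065  0.1582895   0.06450535] [ 3.13986558 -0.00318789  0.42387845] [-0.57382498  0.64494816  0.31951448  1.69471044 -0.25460346  0.83959312
 -1.29084163]
```

Request:
arm_command([
  {"claw":-1,"slide":[0,0,0],"rotation":[0,0,0.03]},
  {"claw":-1,"slide":[0,0,0],"rotation":[0,0,0.03]},
  {"claw":-1,"slide":[0,0,0],"rotation":[0,0,0]},
])

```text
clock: 7.58
eef_pos: [0.6159, 0.192, 0.1025]
ee_rot: [3.141, -0.003, 0.329]
ft_force: [-1.2, -1.4, 10.2]
opening: 0.451
grip_force: 61.7
```

```bash
python3 -c "
from h import *
s=get_state();print(s['ft_force'],s['ft_torque'],s['ee_rot'],s['joints'])"
```

```text
[-1.23113618 -1.40037111 10.21681206] [3.99946582e-02 2.43629531e-01 3.05358883e-05] [ 3.14124157 -0.00342291  0.32934299] [-0.59019368  0.64834992  0.34207439  1.69534555 -0.27461568  0.84188908
 -1.37031682]
```

Request:
arm_command([
  {"claw":-1,"slide":[0,0,0],"rotation":[0,0,0.03]},
  {"claw":-1,"slide":[0,0,0],"rotation":[0,0,0.03]},
  {"claw":-1,"slide":[0,0,0],"rotation":[0,0,0]},
])

```text
clock: 7.95
eef_pos: [0.6156, 0.1921, 0.1024]
ee_rot: [3.141, -0.003, 0.238]
ft_force: [-2.8, -1.6, 12.0]
opening: 0.451
grip_force: 61.8
```

```bash
python3 -c "
from h import *
s=get_state();print(s['ft_force'],s['ft_torque'],s['ee_rot'],s['joints'])
c=capture('scene');cv2.imwrite('pics/s2.png',cv2.resize(c['image'][230:380,290:450,::-1],None,fx=4,fy=4,interpolation=2))"
```

```text
[-2.82422185 -1.56673578 11.9535636 ] [-0.00568355  0.35038752  0.81638264] [ 3.14119462e+00 -2.71386165e-03  2.37540566e-01] [-0.60666372  0.65187621  0.36484124  1.69610098 -0.29277553  0.8450314
 -1.44827638]
```

View pics/s2.png

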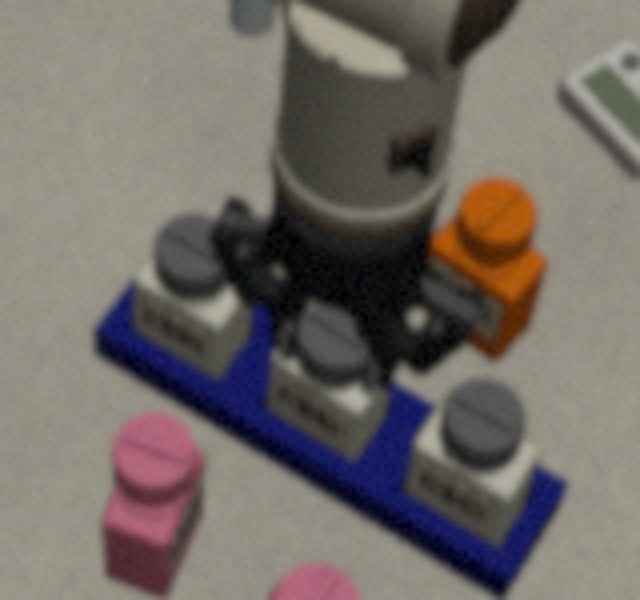

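The wrist moment is 0.82 N m, so the cap is against its end stop. Its ridge at (335,335) now lies along the row, as on the neighbours. Next I lift straight up.

Request:
arm_command([
  {"claw":-1,"slide":[0,0,-0.012],"rotation":[0,0,0]},
  {"claw":-1,"slide":[0,0,-0.012],"rotation":[0,0,0]},
  {"claw":-1,"slide":[0,0,-0.03],"rotation":[0,0,0]},
  {"claw":-1,"slide":[0,0,-0.05],"rotation":[0,0,0]},
  {"claw":-1,"slide":[0,0,-0.05],"rotation":[0,0,0]},
  {"claw":-1,"slide":[0,0,-0.05],"rotation":[0,0,0]},
  {"claw":-1,"slide":[0,0,-0.05],"rotation":[0,0,0]},
  {"claw":-1,"slide":[0,0,0],"rotation":[0,0,0]},
])

```text
clock: 9.0
eef_pos: [0.6152, 0.1921, 0.1661]
ee_rot: [-3.141, -0.003, 0.236]
ft_force: [-0.5, 0.4, -2.8]
opening: 0.452
grip_force: 64.5
```

Request:
arm_command([
  {"claw":-1,"slide":[0,0,-0.08],"rotation":[0,0,0]},
  {"claw":-1,"slide":[0,0,-0.08],"rotation":[0,0,0]},
  {"claw":-1,"slide":[0,0,-0.08],"rotation":[0,0,0]},
  {"claw":-1,"slide":[0,0,-0.08],"rotation":[0,0,0]},
  {"claw":-1,"slide":[0,0,0],"rotation":[0,0,0]},
])

```text
clock: 9.62
eef_pos: [0.6157, 0.1922, 0.247]
ee_rot: [-3.141, -0.004, 0.236]
ft_force: [0.6, -0.6, -2.0]
opening: 0.455
grip_force: 64.4
```

```bash
python3 -c "
from h import *
s=get_state();print(s['ft_force'],s['ft_torque'],s['eef_pos'],s['ee_rot'],s['joints'])
c=capture('scene');np.savez('s3.npz',**c);cv2.imwrite('pics/s3.png',cv2.resize(c['image'][200:380,270:450,::-1],None,fx=3.3,fy=3.3,interpolation=2))"
```

```text
[ 0.62842712 -0.64020616 -2.04201253] [-0.03353743 -0.06161687  0.00808093] [0.61566378 0.1922396  0.24699583] [-3.14089983 -0.00444652  0.23584063] [-0.64945128  0.48575503  0.42277536  1.59832406 -0.21726795  1.09969535
 -1.50675796]
```

View pics/s3.png

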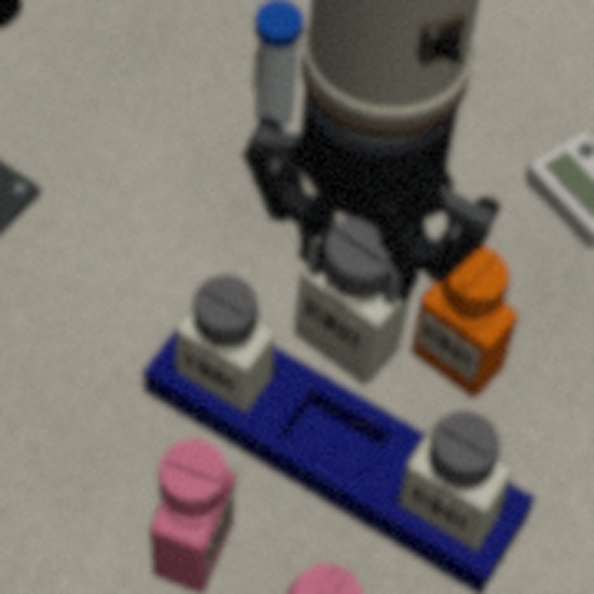

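The jar is out of its nest and upright, with cap and label visible at about (345,310). I'll measure its yaw, tilt and offset from the gripper.

```bash
cat > jar.py <<'E'
from h import *
def face(c,tcp,sgn=1):
    P=cloud(c);g=c["image"]
    m=(np.linalg.norm(P[...,:2]-tcp[:2],axis=-1)<.05)&(P[...,2]>tcp[2]-.12)&(P[...,2]<tcp[2]-.03)
    q=P[m];best=None;rng=np.random.default_rng(0)
    # RANSAC plane near-vertical with normal near +x
    for _ in range(800):
        a=q[rng.choice(len(q),3,False)];n=np.cross(a[1]-a[0],a[2]-a[0]);L=np.linalg.norm(n)
        if L<1e-5: continue
        n/=L
        if n[0]<0:n=-n
        if n[0]<.9: continue
        inl=abs((q-a[0])@n)<.003
        if best is None or inl.sum()>best.sum(): best=inl
    f=q[best];cen=f.mean(0);n=np.linalg.svd(f-cen)[2][2];n*=np.sign(n[0])
    print("face n",n.round(4),"yaw deg",np.degrees(np.arctan2(n[1],n[0])).round(2),"tilt",np.degrees(np.arcsin(n[2])).round(2),len(f),len(q))
    t=np.array([-n[1],n[0]]);t/=np.linalg.norm(t);u=f[:,:2]@t
    mid=(np.percentile(u,1)+np.percentile(u,99))/2
    d=f[:,:2]@n[:2]; nn=n[:2]/np.linalg.norm(n[:2])
    ax=nn*(np.median(f[:,:2]@nn)-.018)+t*mid
    print("axis",ax.round(4),"width",np.ptp(np.percentile(u,[1,99])).round(4),"z",np.percentile(f[:,2],[1,50,99]).round(4),"offset from tcp",(ax-tcp[:2]).round(4))
if __name__=="__main__":
    s=get_state();face(dict(np.load("s3.npz")),s["eef_pos"])
    # reference: neighbour jars faces
    c=dict(np.load("scene0.npz"))
    for p in([.62,.106,.115],[.6135,.191,.115],[.607,.276,.115]):face(c,np.array(p))
E
python3 jar.py; python3 plan.py .432 .192 .245 .18 6 -1
```

```text
face n [ 0.9999 -0.0123 -0.0071] yaw deg -0.7 tilt -0.4 409 516
axis [0.6141 0.1902] width 0.0546 z [0.1538 0.186  0.2142] offset from tcp [-0.0006 -0.0019]
face n [0.9652 0.0545 0.2559] yaw deg 3.23 tilt 14.83 489 1261
axis [0.63   0.1072] width 0.0748 z [-0.0018  0.0314  0.0838] offset from tcp [0.01   0.0012]
face n [0.9643 0.0655 0.2566] yaw deg 3.89 tilt 14.87 509 1431
axis [0.6223 0.1913] width 0.077 z [-0.0008  0.0317  0.0843] offset from tcp [0.0088 0.0003]
face n [0.9687 0.059  0.241 ] yaw deg 3.48 tilt 13.94 548 1594
axis [0.6181 0.2763] width 0.0778 z [-0.0022  0.0301  0.0843] offset from tcp [0.0111 0.0003]
[0.6148 0.1921 0.2454] [-3.141e+00 -2.000e-03  2.360e-01] [-0.65  0.49  0.42  1.6  -0.22  1.1  -1.51]
[{"claw": -1.0, "slide": [-0.118, -0.028, 0.0], "rotation": [-0.0001, -0.0002, 0.0059]}, {"claw": -1.0, "slide": [-0.119, -0.027, 0.0], "rotation": [-0.0001, -0.0002, 0.0059]}, {"claw": -1.0, "slide": [-0.119, -0.026, 0.0], "rotation": [-0.0001, -0.0002, 0.0059]}, {"claw": -1.0, "slide": [-0.119, -0.025, 0.0], "rotation": [-0.0001, -0.0002, 0.0059]}, {"claw": -1.0, "slide": [-0.119, -0.024, 0.0], "rotation": [-0.0001, -0.0002, 0.0059]}, {"claw": -1.0, "slide": [-0.12, -0.023, 0.0], "rotation": [-0.0001, -0.0002, 0.0059]}]
```

Request:
arm_command([
  {"claw":-1,"slide":[-0.06,-0.015,0],"rotation":[0,0,0]},
  {"claw":-1,"slide":[-0.1,-0.024,0],"rotation":[0,0,0]},
  {"claw":-1,"slide":[-0.11,-0.026,0],"rotation":[0,0,0]},
  {"claw":-1,"slide":[-0.11,-0.026,0],"rotation":[0,0,0]},
  {"claw":-1,"slide":[-0.11,-0.026,0],"rotation":[0,0,0]},
  {"claw":-1,"slide":[-0.11,-0.026,0],"rotation":[0,0,0]},
  {"claw":-1,"slide":[-0.08,-0.02,0],"rotation":[0,0,0]},
  {"claw":-1,"slide":[-0.045,-0.012,0],"rotation":[0,0,0]},
])

```text
clock: 10.68
eef_pos: [0.4262, 0.192, 0.2436]
ee_rot: [3.141, 0.002, 0.237]
ft_force: [-0.3, 0.7, -1.8]
opening: 0.449
grip_force: 64.4
```

Request:
arm_command([
  {"claw":-1,"slide":[-0.016,0.066,0],"rotation":[0,0,0]},
  {"claw":-1,"slide":[-0.032,0.134,0],"rotation":[0,0,0]},
  {"claw":-1,"slide":[-0.032,0.134,0],"rotation":[0,0,0]},
  {"claw":-1,"slide":[-0.032,0.134,0],"rotation":[0,0,0]},
  {"claw":-1,"slide":[-0.032,0.134,0],"rotation":[0,0,0]},
  {"claw":-1,"slide":[-0.032,0.134,0],"rotation":[0,0,0]},
  {"claw":-1,"slide":[-0.032,0.134,0],"rotation":[0,0,0]},
  {"claw":-1,"slide":[-0.032,0.134,0],"rotation":[0,0,0]},
])

```text
clock: 11.68
eef_pos: [0.4282, -0.0686, 0.2444]
ee_rot: [3.141, -0.0, 0.234]
ft_force: [0.3, -0.4, -2.3]
opening: 0.449
grip_force: 64.6
```

```bash
python3 plan.py .428 -.1455 .2395 .236 4 -1
```

```text
[ 0.4282 -0.0686  0.2444] [ 3.141 -0.     0.234] [-0.52  0.1   0.65  2.1  -0.07  0.96 -1.16]
[{"claw": -1.0, "slide": [-0.018, 0.075, 0.005], "rotation": [0.0001, -0.0001, -0.0003]}, {"claw": -1.0, "slide": [-0.018, 0.075, 0.005], "rotation": [0.0001, -0.0001, -0.0003]}, {"claw": -1.0, "slide": [-0.018, 0.075, 0.005], "rotation": [0.0001, -0.0001, -0.0003]}, {"claw": -1.0, "slide": [-0.018, 0.075, 0.005], "rotation": [0.0001, -0.0001, -0.0003]}]
```

Request:
arm_command([
  {"claw":-1,"slide":[-0.02,0.085,0.005],"rotation":[0,0,0]},
  {"claw":-1,"slide":[-0.018,0.075,0.005],"rotation":[0,0,0]},
  {"claw":-1,"slide":[-0.016,0.065,0.005],"rotation":[0,0,0]},
  {"claw":-1,"slide":[-0.012,0.05,0.004],"rotation":[0,0,0]},
  {"claw":-1,"slide":[-0.005,0.022,0.001],"rotation":[0,0,0]},
  {"claw":-1,"slide":[0,0,0],"rotation":[0,0,0]},
  {"claw":-1,"slide":[0,0,0],"rotation":[0,0,0]},
])

```text
clock: 12.55
eef_pos: [0.4282, -0.142, 0.2393]
ee_rot: [-3.141, 0.0, 0.236]
ft_force: [-0.1, -0.1, -2.1]
opening: 0.452
grip_force: 64.6
```

```bash
python3 - <<'E'
from jar import *
s=get_state();print(s['eef_pos'],s['ee_rot'],s['ft_force'],s['ft_torque'])
c=capture("scene");face(c,s["eef_pos"])
a=cv2.resize(c["image"][130:300,190:350,::-1],None,fx=3.5,fy=3.5,interpolation=2)
cv2.imwrite("pics/s4.png",a)
P=cloud(c)
m=(np.linalg.norm(P[...,:2]-s["eef_pos"][:2],axis=-1)<.05)&(P[...,2]<s["eef_pos"][2]-.03)&(P[...,2]>.05)
q=P[m];print(np.percentile(q,[.5,50,99.5],axis=0).round(4))
m=(P[...,2]>.15)&(P[...,2]<.222)&(P[...,0]>.53)&(P[...,0]<.66)&(abs(P[...,1]+.146)<.05);q=P[m];print("lens x min",np.percentile(q[:,0],[.2,1,2]),len(q))
E
```

```text
[ 0.42822239 -0.14198327  0.23925066] [-3.14138445e+00  1.40832997e-04  2.36276477e-01] [-0.09398406 -0.07431406 -2.0990304 ] [-0.02543959  0.02719278 -0.01079784]
face n [ 0.9999 -0.004  -0.0125] yaw deg -0.23 tilt -0.71 336 514
axis [ 0.4262 -0.1433] width 0.0541 z [0.1456 0.1798 0.2087] offset from tcp [-0.002  -0.0013]
[[ 0.4108 -0.1712  0.1442]
 [ 0.4432 -0.1284  0.1794]
 [ 0.4474 -0.1142  0.2088]]
lens x min [0.5446684  0.54608628 0.55154681] 1364
```

View pics/s4.png

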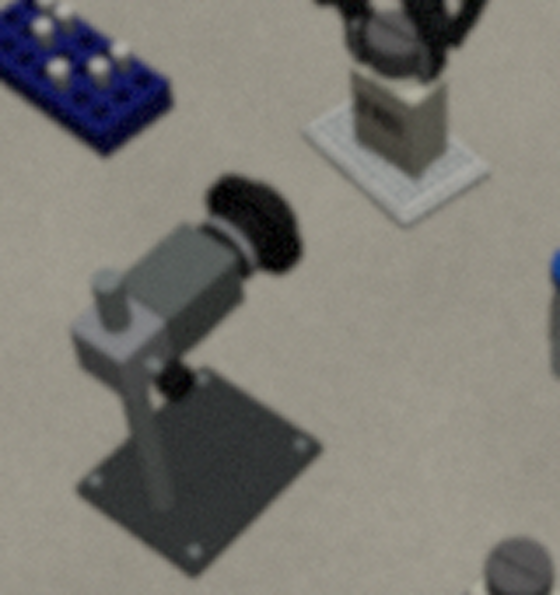

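Request:
arm_command([
  {"claw":-1,"slide":[-0.001,0.014,0],"rotation":[0,0,0]},
  {"claw":-1,"slide":[0,0,0],"rotation":[0,0,0]},
  {"claw":-1,"slide":[0,0,0],"rotation":[0,0,0]},
  {"claw":-1,"slide":[0,0,0],"rotation":[0,0,0]},
  {"claw":-1,"slide":[0,0,0],"rotation":[0,0,0]},
  {"claw":-1,"slide":[0,0,0],"rotation":[0,0,0]},
])

```text
clock: 13.35
eef_pos: [0.4288, -0.1457, 0.2393]
ee_rot: [-3.142, 0.0, 0.236]
ft_force: [-0.1, 0.5, -2.5]
opening: 0.449
grip_force: 64.6
```

```bash
python3 - <<'E'
from jar import *
s=get_state();print(s['eef_pos'],s['ee_rot'],s['joint_vel'].round(3))
face(capture("scene"),s["eef_pos"])
c=capture("top");P=cloud(c)
# gap cap-top heights of the neighbours unchanged
for p in([.62,.106],[.607,.276]):
    m=(np.linalg.norm(P[...,:2]-p,axis=-1)<.03)&(P[...,2]>.107)&(P[...,2]<.135);print(P[m].mean(0).round(4))
E
```

```text
[ 0.42877326 -0.14570848  0.23927144] [-3.14154709e+00  7.39988096e-05  2.35949829e-01] [-0.001 -0.     0.001 -0.002  0.     0.     0.001]
face n [ 0.9997 -0.023  -0.0065] yaw deg -1.32 tilt -0.37 335 499
axis [ 0.4267 -0.1471] width 0.0559 z [0.1469 0.1793 0.2086] offset from tcp [-0.0021 -0.0014]
[0.6198 0.1067 0.1149]
[0.6067 0.2759 0.1149]
```

```bash
python3 -c "
from station import hand_in
print(hand_in())"
```

```text
the job is handed in; nothing more can be done
None
```

I pressed and turned the middle jar's cap to its end stop and lifted the jar out. I handed the job in at about 13.4 s with the arm holding it upright and steady at the lens; by my measurements the label is about 10 cm away, centred to about 2 mm and square to about 1°.

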